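# Find the loose manifold bolt and hold its cap open

### The arm

A 7-joint arm with a two-finger parallel gripper is mounted at the origin on the work surface. World frame = base frame: x ahead of the robot, y to its left, z up, the work surface at z = 0. Lengths are in m, angles in rad, forces in N, time in s.
With the tool pointing down it reaches from about 0.425 to 0.875 m from the base axis. Payload 4.7 kg.
Tool frame: the origin (TCP) lies between the finger pads; the fingertips stand 14 mm ahead of it and the grasp point (between the pads) lies 5 mm behind it; z points along the fingers, y is the line along which they close (so a half turn about z gives the same grasp; the last joint's range is limited). The gripper opens to 87 mm and grips with 3 to 60 N. Pads are 19 mm wide; open, the fingers measure 117 mm over their backs; the gripper's body (75 mm by 190 mm) begins 51 mm behind the grasp point.
Start: joints at [1.249, 0.321, -0.07, 1.45, 0.023, 1.371, -0.057], TCP at [0.214, -0.614, 0.237] pointing down, gripper open.
Joint ranges: [-2.86, 2.86], [-0.3, 2.09], [-1.38, 1.24], [0.06, 2.45], [-1.56, 4.7], [0.09, 2.05], [-2.69, 2.69]. Speed limits (rad/s): [2.57, 2.57, 3.14, 3.14, 3.14, 3.14, 3.14].

### API

Orientations are given as a rotation vector (axis times angle).
In Python, from bench import ctrl gives the robot as it stands.
- The arm moves only by the tool step_arm, never from a script. Its argument "commands" is a list of rows, each an object with "travel": the shift along the tool's x, y, z in m, a list of three; "turn": the turn, a rotation vector about the tool's x, y, z in degrees, a list of three. A call has 1 to 5 rows; each row is the pose to reach, as a shift and turn from the pose commanded when the call began, along the tool's axes at that moment; what a row does not reach only later rows make up. A row lasts 1/10 s, in which the tool goes at most 50 mm and 8.59 degrees, less where a joint would pass 70% of its speed; a pose out of reach is approached as far as the arm can. A call with a gripper value outside its range is refused whole. "gripper" is the opening, from 0 (shut) to 1 (fully open), set as the call begins (left out, the last holds). The fingers move at their own pace and stop on an object; "force" is the grip in N (left out, the last holds). Time passes only in rows, so rows that repeat a pose let the fingers close. It gives the time, the measured TCP pose, the force, the opening and the grip force at its end, in the units of the state.
- ctrl.get_state(): the state, without advancing time (a new reading comes with each control period).
- ctrl.get_image(name): name is "scene" or "side" or "wrist"; returns the picture (480x640x3 uint8, red, green, blue); there is no depth.
- ctrl.camera_model(name): a dict with "fx", "fy", "cx", "cy" (pixels), "R" (3x3) and "t" (3): a world point X has camera coordinates R X + t; the wrist camera has in their place "T_tool_cam" (4x4, takes a point from camera to tool coordinates, whose origin is the TCP and whose axes are the flange's). Camera axes: x right, y down, z forward; pixel columns grow to the right and rows downward; lengths in m; the calibration is good to about 2 mm. The wrist camera is an equidistant fisheye: a pixel r from the principal point sees the ray r / f radians off the axis. A picture is of the moment at which its call begins: read the wrist's pose just before it. camera_model takes no time and is no camera call.
- ctrl.close_job(): hands the job in; it is judged then, once.
The state is a dict: "time": time; "joint_positions": joint angles; "qd": joint speeds; "joint_torque": joint torques, N m; "position": TCP position; "tool_rot": TCP orientation; "ft_force": force on the tool from outside, world axes, zero at the start; "torque": the same for the moment, N m; "grip_width": opening from 0.0 (shut) to 1.0 (fully open); "grip_force": force on a finger pad.
Only numpy, scipy, OpenCV 4.12 (cv2) and the standard library are available. Lean on these libraries where they do the work, as an engineer would, in place of code of your own. Each camera call takes 0.05 s, during which the arm holds its last target. There are 200 camera calls.

### The job

Swing the hold-down clamp at the right end of the manifold fully down, then tap (press down briefly, about 3 to 6 N) each of the three bolt heads in turn, left, middle, right as seen from the robot, to feel which one is loose and sinks. Then lift the hinged cap of the loose bolt by its front tab to 45 degrees or more and finish while still holding it steady there; leave the other two caps shut and do not push the other things on the bench about.

Things in the scene. Friction and masses are not known exactly. Their poses are not given: they have to be found in the camera images.
- manifold: dark grey anodised block on a 12 mm jig plate, fixed, yaw up to 0.2 rad. Block 375 mm long in y, x -43 to +43 mm, top at z = 55 mm; plate x -65 to +65 mm. Origin on the table under the middle bolt; +x away from the robot, +y to the left. On top, three identical stations 110 mm apart in y: a 19 mm steel bolt head poking through the 30 mm window of a white hinged cap
- clamp_hinge (a point): middle of the clamp's hinge line (along the manifold's x) at the manifold's right end, manifold frame (0, -265, 75) mm, between cheeks 90 mm tall, 52 mm over their outsides. The steel arm, 26 mm wide, 12 mm thick, reaches 100 mm from here towards the manifold's +y; level when shut (top at z = 81 mm), raised by the joint angle when open
- clamp (a joint): clamp arm angle, rad: 0 = fully down (level, foot on the block), starts at 0.5 to 0.8 (raised), limit 1.2. Stays where it is left; stiff with about 0.12 N m, so pressing down on the arm 45 mm from its hinge takes about 3 N until it meets its stop
- bolt_left (a point): centre of the top face of the left bolt at rest, 81 mm above the table and 14 mm above its cap, at y = 110 mm on the manifold. Fixed point: it does not sink with the bolt
- tab_left (a point): centre of the left cap's lifting tab when shut (fixed point), 70 mm in front (-x) of the bolt, 68.5 mm up: an upright white fin 12 mm thick in y, 28 mm long in x, 24 mm tall, clear of the block's front, free space below. Cap plate 72 x 56 x 5 mm, top 67 mm up; its hinge line along y is 106 mm behind (+x) and 4 mm below this point, at the rear
- bolt_middle (a point): centre of the top face of the middle bolt at rest, 81 mm above the table and 14 mm above its cap, at y = 0 mm on the manifold. Fixed point: it does not sink with the bolt
- tab_middle (a point): centre of the middle cap's lifting tab when shut (fixed point), 70 mm in front (-x) of the bolt, 68.5 mm up: an upright white fin 12 mm thick in y, 28 mm long in x, 24 mm tall, clear of the block's front, free space below. Cap plate 72 x 56 x 5 mm, top 67 mm up; its hinge line along y is 106 mm behind (+x) and 4 mm below this point, at the rear
- bolt_right (a point): centre of the top face of the right bolt at rest, 81 mm above the table and 14 mm above its cap, at y = -110 mm on the manifold. Fixed point: it does not sink with the bolt
- tab_right (a point): centre of the right cap's lifting tab when shut (fixed point), 70 mm in front (-x) of the bolt, 68.5 mm up: an upright white fin 12 mm thick in y, 28 mm long in x, 24 mm tall, clear of the block's front, free space below. Cap plate 72 x 56 x 5 mm, top 67 mm up; its hinge line along y is 106 mm behind (+x) and 4 mm below this point, at the rear
- loose_bolt (a joint): depth in m to which the loose bolt is pressed: 0 at rest, bottoms at 0.008; a light spring (about 1 N for 4 mm, 2 N at the bottom) brings it back up. The three stations look alike, and this entry does not tell at which place this one is. 
- firm_a_bolt (a joint): the same for a firm bolt: gives only about 0.0006 under 3 N. The three stations look alike, and this entry does not tell at which place this one is. 
- firm_b_bolt (a joint): the same for a firm bolt: gives only about 0.0006 under 3 N. The three stations look alike, and this entry does not tell at which place this one is. 
- loose_cap (a joint): angle of the cap of loose_bolt, rad: 0 = shut, grows as the tab rises, limit 1.7. A light spring (under 1.5 N at the tab) shuts it as soon as it is let go. The three stations look alike, and this entry does not tell at which place this one is. 
- firm_a_cap (a joint): angle of the cap of firm_a_bolt, rad: 0 = shut, grows as the tab rises, limit 1.7. A light spring (under 1.5 N at the tab) shuts it as soon as it is let go. The three stations look alike, and this entry does not tell at which place this one is. 
- firm_b_cap (a joint): angle of the cap of firm_b_bolt, rad: 0 = shut, grows as the tab rises, limit 1.7. A light spring (under 1.5 N at the tab) shuts it as soon as it is let go. The three stations look alike, and this entry does not tell at which place this one is. 
- fitting: small stepped steel tube fitting, 16 mm across, 20 mm tall, standing on top of the manifold between the left and middle caps. Not part of the job. Origin at the centre of its underside
- vial_a: amber vial, 22 mm across, 34 mm tall, on the table in front of the manifold. Not part of the job. Origin at the centre of its underside
- vial_b: amber vial like vial_a, on the table in front of the manifold. Not part of the job. Origin at the centre of its underside
- column: steel chromatography column, a 12 mm tube with 18 mm square ends, 122 mm long, lying behind the manifold. Not part of the job. Origin at the centre of its underside
- beaker: glass beaker, 68 mm across, 85 mm tall, behind the manifold. Not part of the job. Origin at the centre of its underside
- wrench: 150 mm steel wrench lying on the table in front of the manifold, to the left. Not part of the job. Origin at the centre of its underside
- jar: white jar with black lid, 48 mm across, 55 mm tall, in front of the manifold to the right. Not part of the job. Origin at the centre of its underside

How it is judged:
On the way, in this order (a step that is already met when the one before it is completed fails the run):
1. clamp fully down (value of joint clamp below 0.06 rad), for 0.2 s.
2. the left bolt is tapped (horizontal distance between the grasp point and bolt_left below 0.045 m and (value of joint loose_bolt above 0.004 m or value of joint any of firm_a_bolt, firm_b_bolt above 0.0004 m)), for 0.02 s.
3. the middle bolt is tapped (horizontal distance between the grasp point and bolt_middle below 0.045 m and (value of joint loose_bolt above 0.004 m or value of joint any of firm_a_bolt, firm_b_bolt above 0.0004 m)), for 0.02 s.
4. the right bolt is tapped (horizontal distance between the grasp point and bolt_right below 0.045 m and (value of joint loose_bolt above 0.004 m or value of joint any of firm_a_bolt, firm_b_bolt above 0.0004 m)), for 0.02 s.
At the end, for the whole second after the job is handed in: the loose bolt's cap is held by the gripper, still, at more than 0.7 rad (40 degrees); both other caps are shut (under 0.1 rad) and the clamp is down (under 0.06 rad) (value of joint loose_cap above 0.7 rad and velocity of joint loose_cap between -0.15 and 0.15 rad/s and contact force between the fingers and anything else above 0.1 N and value of joint clamp below 0.06 rad and value of joint each of firm_a_cap, firm_b_cap below 0.1 rad); the arm keeps its last pose, push and grip.
It fails at once if a firm bolt's cap is lifted (over 0.25 rad) (value of joint any of firm_a_cap, firm_b_cap above 0.25 rad).
It fails at once if another thing on the bench is pushed more than 30 mm (distance of any of fitting, vial_a, vial_b, column, beaker, wrench, jar from where it was at the start of the episode above 0.03 m).
It also fails if it takes over 58 s, if anything falls off the work surface, if the arm or the gripper's body presses on something with over 40 N, if the wrist force passes 120 N, or if a joint passes its speed limit or range.

## Working session

There is one attempt and no reset: what is moved stays moved. The work goes in short steps, Python scripts to look and compute and a tool call to move; the robot and the scene stay as the last step left them, time stands still between calls to the robot, and variables do not carry over. Pictures are saved under pics/ and viewed, at most 10 in all, crops included, and the job is handed in when it is done.

Besides the shell and the picture viewer there is one more tool, called after "Call:" as name(argument=value, ...), one argument or row to a line, values as JSON. step_arm: Moves the arm, as the interface text tells. Its arguments: {"type":"object","properties":{"commands":{"type":"array"},"gripper":{"type":"number"},"force":{"type":"number"}},"required":["commands"]}

```bash
mkdir -p pics; ls; python3 - <<'E'
from bench import ctrl
import cv2,numpy as np
s=ctrl.get_state();print(s)
for n in("scene","side","wrist"):
    cv2.imwrite(f"pics/{n}0.png",ctrl.get_image(n)[:,:,::-1]);print(n,ctrl.camera_model(n))
E
```

```text
pics
{'time': 0.0, 'joint_positions': array([ 1.24909808,  0.32181468, -0.07009391,  1.45166674,  0.02258584,
        1.37081533, -0.05691799]), 'qd': array([ 3.38769920e-04,  6.25480622e-04,  1.09665337e-05,  3.36965604e-04,
        1.25316755e-03, -6.32344287e-05,  2.60315161e-04]), 'joint_torque': array([ 2.52279569e-04, -4.91277659e+01, -4.03972277e-01, -3.12529707e+01,
       -6.38895482e-02,  4.35598113e-02,  1.82092058e-04]), 'position': array([ 0.21397862, -0.61320715,  0.23547112]), 'tool_rot': array([-3.09556259e+00, -5.24710909e-01,  6.30209853e-04]), 'ft_force': array([ 0.21575412, -1.21669746, -0.19826998]), 'torque': array([ 0.00140462,  0.00586572, -0.02187742]), 'grip_force': 0.0, 'grip_width': 1.00070144579249}
scene {'fx': 569.8870086181512, 'fy': 569.8870086181512, 'cx': 320.98283959912584, 'cy': 234.8195481528321, 'R': array([[-0.34623664,  0.93814022, -0.00362084],
       [ 0.52250089,  0.18962944, -0.83128425],
       [-0.77917457, -0.28971296, -0.55583576]]), 't': array([ 0.13773759, -0.24105785,  1.71000183])}
side {'fx': 436.26215953879057, 'fy': 436.26215953879057, 'cx': 318.6342078147035, 'cy': 241.1707454623312, 'R': array([[-0.97296188, -0.23095331, -0.00239558],
       [-0.11650399,  0.49971192, -0.85832093],
       [ 0.19942916, -0.83483445, -0.51310764]]), 't': array([0.58297896, 0.0837512 , 0.65921997])}
wrist {'fx': 371.64829954431775, 'fy': 371.64829954431775, 'cx': 318.5834095426066, 'cy': 239.0572013435053, 'T_tool_cam': array([[ 2.04547973e-04, -9.62398318e-01, -2.71642111e-01,
         7.43826997e-02],
       [ 9.99999973e-01,  1.66473429e-04,  1.63208199e-04,
        -6.22402559e-04],
       [-1.11850102e-04, -2.71642137e-01,  9.62398326e-01,
        -1.48410351e-01],
       [ 0.00000000e+00,  0.00000000e+00,  0.00000000e+00,
         1.00000000e+00]])}
```

View pics/scene0.png

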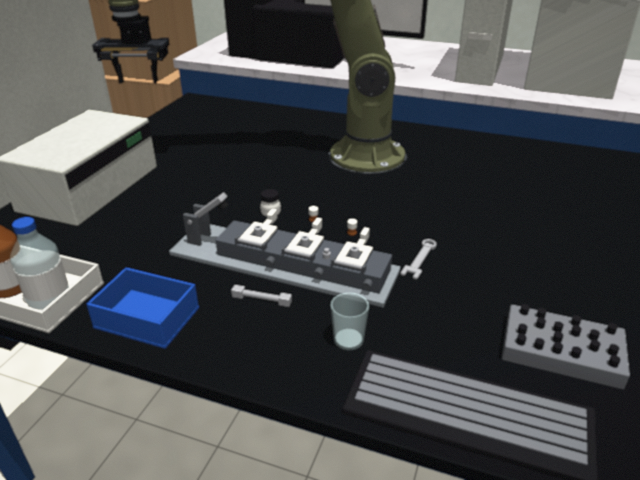

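View pics/side0.png

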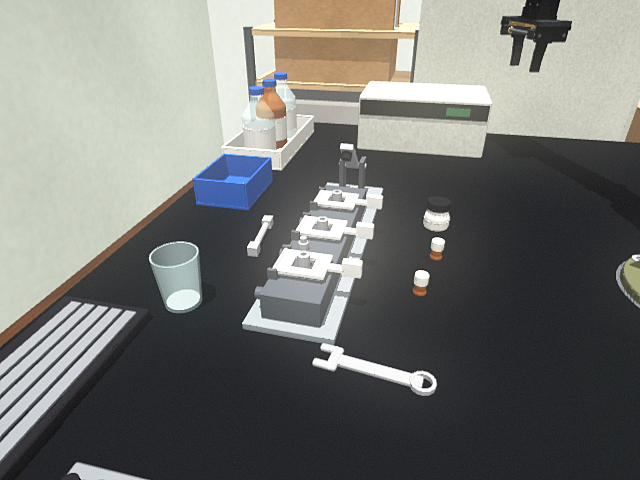

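The scene view, taken from behind the manifold, shows the right, middle and left caps near (258,235), (305,243) and (355,253), with the raised clamp at (205,215). In the side view the left, middle and right caps are near (302,262), (322,227) and (337,198), and the clamp is at (350,165). I'll enlarge both views to pick points.

```bash
python3 - <<'E'
import cv2,numpy as np
a=cv2.imread("pics/scene0.png")[180:300,170:410];b=cv2.imread("pics/side0.png")[135:315,240:400]
a=cv2.resize(a,None,fx=3.3,fy=3.3,interpolation=cv2.INTER_CUBIC);
b=cv2.resize(b,None,fx=3.3,fy=3.3,interpolation=cv2.INTER_CUBIC)
cv2.imwrite("pics/a.png",a);cv2.imwrite("pics/b.png",b)
E
```

```text
(no output)
```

View pics/a.png

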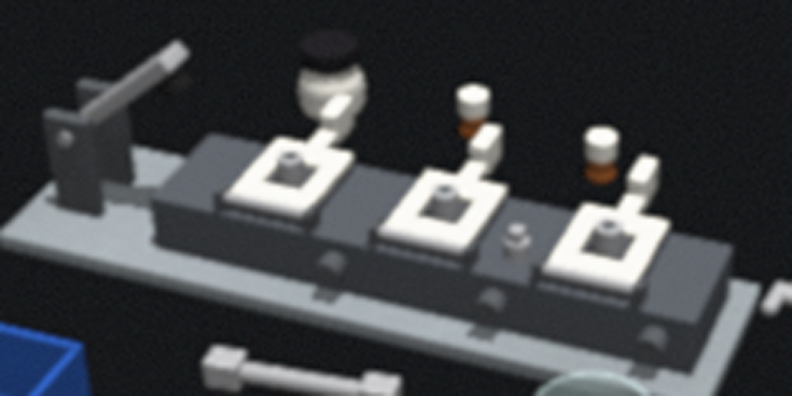

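View pics/b.png

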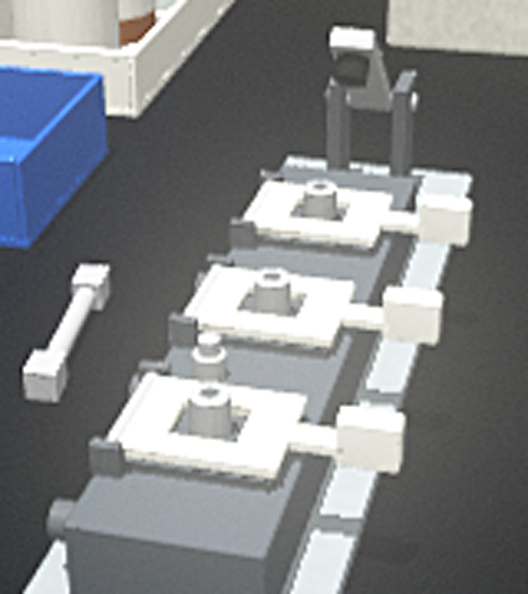

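The crops show the bolt tops clearly. In a.png they are at right (291,158), middle (446,190) and left (609,228). In b.png they are at left (209,393), middle (273,275) and right (320,187). The clamp arm tip is at (175,50) in a.png and (352,38) in b.png.

```bash
cat >h.py <<'E'
import numpy as np
from bench import ctrl
from scipy.spatial.transform import Rotation as Ro
def ray(n,uv):
    m=ctrl.camera_model(n);d=m["R"].T@[(uv[0]-m["cx"])/m["fx"],(uv[1]-m["cy"])/m["fy"],1]
    return -m["R"].T@m["t"],d/np.linalg.norm(d)
def plane(n,uv,z):
    o,d=ray(n,uv);return o+d*(z-o[2])/d[2]
def tri(uva,uvb):
    A=[];b=[]
    for n,u in(("scene",uva),("side",uvb)):
        o,d=ray(n,u);P=np.eye(3)-np.outer(d,d);A.append(P);b.append(P@o)
    return np.linalg.lstsq(np.vstack(A),np.hstack(b),rcond=None)[0]
ca=lambda u:(np.array(u)+.5)/3.3-.5+[170,180]
cb=lambda u:(np.array(u)+.5)/3.3-.5+[240,135]
E
python3 - <<'E'
from h import *
np.set_printoptions(precision=4,suppress=True)
A=[(609,228),(446,190),(291,158)];B=[(209,393),(273,275),(320,187)]
P=[]
for a,b in zip(A,B):
    a,b=ca(a),cb(b);print(tri(a,b),plane("scene",a,.081),plane("side",b,.081));P.append((plane("scene",a,.081)+plane("side",b,.081))/2)
P=np.array(P);v=P[0]-P[2];print("spacing",np.linalg.norm(v),"yaw",np.arctan2(-v[0],v[1]),P.mean(0))
y=np.arctan2(-v[0],v[1]);R=np.array([[np.cos(y),-np.sin(y)],[np.sin(y),np.cos(y)]]);c=P.mean(0)[:2]
for q in[(0,-265),(0,-165),(-70,110),(-70,0),(-70,-110)]:print(q,c+R@np.array(q)/1000)
t=tri(ca((175,50)),cb((352,38)));print("tip",t,(R.T@(t[:2]-c)))
s=ctrl.get_state();print(Ro.from_rotvec(s["tool_rot"]).as_matrix())
for n,a in(("jar",(330,50)),("va",(473,95)),("vb",(601,138))):print(n,plane("scene",ca(a),.05 if n=="jar" else .034))
E
```

```text
[0.5883 0.1426 0.0791] [0.5922 0.1442 0.081 ] [0.5875 0.1439 0.081 ]
[0.5853 0.0329 0.0802] [0.5875 0.0341 0.081 ] [0.585  0.0327 0.081 ]
[ 0.5837 -0.077   0.0792] [ 0.5873 -0.0749  0.081 ] [ 0.583  -0.0746  0.081 ]
spacing 0.21891158326455856 yaw -0.02145432302864742 [0.5871 0.0342 0.081 ]
(0, -265) [ 0.5814 -0.2307]
(0, -165) [ 0.5835 -0.1307]
(-70, 110) [0.5195 0.1457]
(-70, 0) [0.5171 0.0357]
(-70, -110) [ 0.5147 -0.0742]
tip [ 0.5809 -0.1566  0.1409] [-0.0021 -0.1909]
[[ 0.9441  0.3296 -0.0006]
 [ 0.3296 -0.9441  0.0014]
 [-0.0001 -0.0015 -1.    ]]
jar [ 0.4002 -0.1342  0.05  ]
va [ 0.3999 -0.0198  0.034 ]
vb [0.4241 0.0867 0.034 ]
```

The fit is good: spacing is 0.219 m, yaw is about -0.02, the triangulated heights come out near 80 mm, and the clamp angle is about 0.7 rad. Next I'll move to a point above the clamp arm while turning and closing the gripper.

Call:
step_arm(
  commands=[
    {"travel": [0.041, -0.0245, 0], "turn": [0, 0, 4.1]},
    {"travel": [0.082, -0.049, 0], "turn": [0, 0, 8.2]},
    {"travel": [0.123, -0.0735, 0], "turn": [0, 0, 12.3]},
    {"travel": [0.164, -0.098, 0], "turn": [0, 0, 16.4]},
    {"travel": [0.205, -0.1225, 0], "turn": [0, 0, 20.5]},
  ],
  gripper=0,
  force=15,
)

```text
time: 0.65
position: [0.3682, -0.4288, 0.2364]
tool_rot: [3.141, -0.039, -0.0]
ft_force: [0.9, 0.0, 1.0]
grip_width: 0.629
grip_force: 0.0
```

Call:
step_arm(
  commands=[
    {"travel": [0.03, -0.037, 0]},
    {"travel": [0.06, -0.074, 0]},
    {"travel": [0.09, -0.112, 0]},
    {"travel": [0.12, -0.15, 0]},
    {"travel": [0.15, -0.188, 0]},
  ],
)

```text
$.commands[0]: bad value
```

Call:
step_arm(
  commands=[
    {"travel": [0.03, -0.037, 0]},
    {"travel": [0.06, -0.075, 0]},
    {"travel": [0.06, -0.075, 0.03]},
    {"travel": [0.06, -0.075, 0.06]},
    {"travel": [0.06, -0.075, 0.06]},
  ],
)

```text
$.commands[0]: bad value
```

Call:
step_arm(
  commands=[
    {"travel": [0.03, -0.037, 0], "turn": [0, 0, 0]},
    {"travel": [0.06, -0.074, 0], "turn": [0, 0, 0]},
    {"travel": [0.09, -0.112, 0], "turn": [0, 0, 0]},
    {"travel": [0.12, -0.15, 0], "turn": [0, 0, 0]},
    {"travel": [0.15, -0.188, 0], "turn": [0, 0, 0]},
  ],
)

```text
time: 1.15
position: [0.5222, -0.2442, 0.2365]
tool_rot: [3.141, -0.035, -0.0]
ft_force: [1.1, -0.5, 0.2]
grip_width: 0.173
grip_force: 0.0
```

Call:
step_arm(
  commands=[
    {"travel": [0.03, -0.037, 0], "turn": [0, 0, 0]},
    {"travel": [0.06, -0.075, 0], "turn": [0, 0, 0]},
    {"travel": [0.06, -0.075, 0.03], "turn": [0, 0, 0]},
    {"travel": [0.06, -0.075, 0.06], "turn": [0, 0, 0]},
    {"travel": [0.06, -0.075, 0.06], "turn": [0, 0, 0]},
  ],
)

```text
time: 1.65
position: [0.58, -0.1712, 0.1717]
tool_rot: [-3.139, 0.033, 0.014]
ft_force: [-0.8, -0.1, -0.5]
grip_width: 0.006
grip_force: 0.0
```

Call:
step_arm(
  commands=[
    {"travel": [0.002, 0, 0.01], "turn": [0, 0, 0]},
    {"travel": [0.002, 0, 0.02], "turn": [0, 0, 0]},
    {"travel": [0.002, 0, 0.03], "turn": [0, 0, 0]},
    {"travel": [0.002, 0, 0.04], "turn": [0, 0, 0]},
    {"travel": [0.002, 0, 0.05], "turn": [0, 0, 0]},
  ],
)

```text
time: 2.15
position: [0.5854, -0.1724, 0.1263]
tool_rot: [3.141, -0.035, 0.001]
ft_force: [0.8, 1.0, 1.1]
grip_width: 0.004
grip_force: 0.6
```

Call:
step_arm(
  commands=[
    {"travel": [0, 0, 0.01], "turn": [0, 0, 0]},
    {"travel": [0, 0, 0.018], "turn": [0, 0, 0]},
    {"travel": [0, 0, 0.024], "turn": [0, 0, 0]},
    {"travel": [0, 0, 0.028], "turn": [0, 0, 0]},
    {"travel": [0, 0, 0.028], "turn": [0, 0, 0]},
  ],
)

```text
time: 2.65
position: [0.5847, -0.1722, 0.0978]
tool_rot: [-3.141, 0.034, 0.002]
ft_force: [0.6, 0.4, -0.1]
grip_width: 0.007
grip_force: 0.0
```

```bash
python3 - <<'E'
from bench import ctrl
import cv2,numpy as np
s=ctrl.get_state();print(s["position"],s["ft_force"])
b=ctrl.get_image("side")[100:250,290:420,::-1];a=ctrl.get_image("scene")[150:300,150:280,::-1]
cv2.imwrite("pics/c.png",cv2.resize(np.hstack([a,b]),None,fx=3,fy=3,interpolation=cv2.INTER_CUBIC))
E
```

```text
[ 0.58467647 -0.17221648  0.09776898] [ 0.61945671  0.40346949 -0.05737302]
```

View pics/c.png

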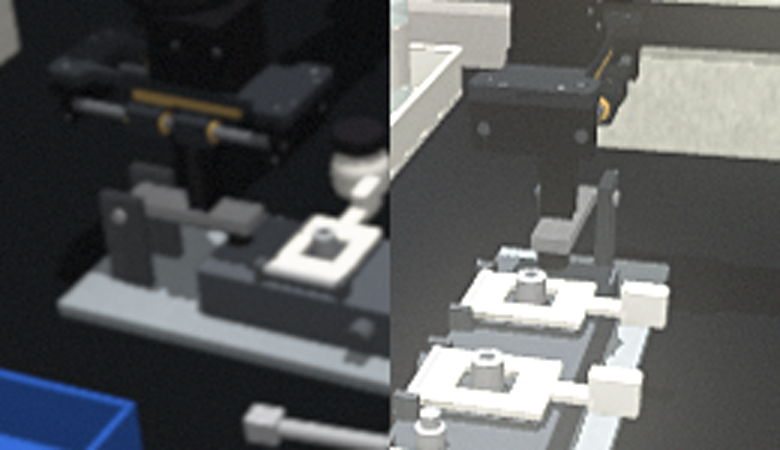

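The fingers are on the clamp arm and it is almost level: in the left panel the arm runs from (150,195) to (260,215). I'll press on gently until it meets its stop.

Call:
step_arm(
  commands=[
    {"travel": [0, 0, 0.002], "turn": [0, 0, 0]},
    {"travel": [0, 0, 0.003], "turn": [0, 0, 0]},
    {"travel": [0, 0, 0.004], "turn": [0, 0, 0]},
  ],
)

```text
time: 3.05
position: [0.5854, -0.1724, 0.0954]
tool_rot: [3.141, -0.035, 0.001]
ft_force: [-2.2, 0.8, 8.3]
grip_width: 0.003
grip_force: 4.0
```

Call:
step_arm(
  commands=[
    {"travel": [0, 0, 0.004], "turn": [0, 0, 0]},
    {"travel": [0, 0, 0.004], "turn": [0, 0, 0]},
    {"travel": [0, 0, -0.03], "turn": [0, 0, 0]},
    {"travel": [0, -0.045, -0.03], "turn": [0, 0, 0]},
    {"travel": [0, -0.09, -0.03], "turn": [0, 0, 0]},
  ],
)

```text
time: 3.55
position: [0.5878, -0.0833, 0.1259]
tool_rot: [3.14, -0.042, 0.004]
ft_force: [1.0, 1.1, -0.6]
grip_width: 0.003
grip_force: 0.0
```

Call:
step_arm(
  commands=[
    {"travel": [0, -0.047, 0], "turn": [0, 0, 0]},
    {"travel": [0, -0.094, 0], "turn": [0, 0, 0]},
    {"travel": [-0.002, -0.141, 0], "turn": [0, 0, 0]},
    {"travel": [-0.002, -0.188, 0], "turn": [0, 0, 0]},
    {"travel": [-0.002, -0.226, 0], "turn": [0, 0, 0]},
  ],
)

```text
time: 4.05
position: [0.5894, 0.147, 0.1247]
tool_rot: [-3.141, 0.031, -0.0]
ft_force: [0.3, 0.0, 0.2]
grip_width: 0.008
grip_force: 0.0
```

Call:
step_arm(
  commands=[
    {"travel": [0, 0, 0.01], "turn": [0, 0, 0]},
    {"travel": [0, 0, 0.019], "turn": [0, 0, 0]},
    {"travel": [0, 0, 0.023], "turn": [0, 0, 0]},
    {"travel": [0, 0, 0.025], "turn": [0, 0, 0]},
    {"travel": [0, 0, 0.025], "turn": [0, 0, 0]},
  ],
)

```text
time: 4.55
position: [0.5901, 0.142, 0.0991]
tool_rot: [3.141, -0.038, -0.001]
ft_force: [-0.8, 0.1, -0.5]
grip_width: 0.005
grip_force: 0.0
```

Call:
step_arm(
  commands=[
    {"travel": [0, 0, 0.002], "turn": [0, 0, 0]},
    {"travel": [0, 0, 0.004], "turn": [0, 0, 0]},
    {"travel": [0, 0, 0.004], "turn": [0, 0, 0]},
  ],
)

```text
time: 4.85
position: [0.5901, 0.1434, 0.0955]
tool_rot: [3.141, -0.035, 0.0]
ft_force: [-0.3, -0.3, 0.4]
grip_width: 0.007
grip_force: 0.2
```

Call:
step_arm(
  commands=[
    {"travel": [0, 0, 0.001], "turn": [0, 0, 0]},
    {"travel": [0, 0, 0.001], "turn": [0, 0, 0]},
  ],
)

```text
time: 5.05
position: [0.5901, 0.1436, 0.0946]
tool_rot: [3.141, -0.035, 0.0]
ft_force: [1.0, -0.0, 0.5]
grip_width: 0.005
grip_force: 0.2
```

Call:
step_arm(
  commands=[
    {"travel": [0, 0, 0.001], "turn": [0, 0, 0]},
    {"travel": [0, 0, 0.001], "turn": [0, 0, 0]},
  ],
)

```text
time: 5.25
position: [0.5901, 0.1437, 0.0935]
tool_rot: [3.141, -0.034, 0.0]
ft_force: [-0.4, -0.2, 0.6]
grip_width: 0.008
grip_force: 0.4
```

Call:
step_arm(
  commands=[
    {"travel": [0, 0, 0.001], "turn": [0, 0, 0]},
    {"travel": [0, 0, 0.001], "turn": [0, 0, 0]},
  ],
)

```text
time: 5.45
position: [0.5901, 0.1437, 0.0925]
tool_rot: [3.141, -0.034, 0.0]
ft_force: [-0.0, -0.5, 0.4]
grip_width: 0.004
grip_force: 0.5
```

Call:
step_arm(
  commands=[
    {"travel": [0, 0, 0.001], "turn": [0, 0, 0]},
    {"travel": [0, 0, 0.002], "turn": [0, 0, 0]},
    {"travel": [0, 0, 0.002], "turn": [0, 0, 0]},
  ],
)

```text
time: 5.75
position: [0.5902, 0.1438, 0.0905]
tool_rot: [-3.141, 0.035, -0.0]
ft_force: [0.3, -0.1, 1.0]
grip_width: 0.002
grip_force: 0.7
```

Call:
step_arm(
  commands=[
    {"travel": [0, 0, 0.001], "turn": [0, 0, 0]},
    {"travel": [0, 0, 0.0015], "turn": [0, 0, 0]},
    {"travel": [0, 0, 0.0015], "turn": [0, 0, 0]},
  ],
)

```text
time: 6.05
position: [0.5901, 0.1437, 0.089]
tool_rot: [3.141, -0.035, 0.0]
ft_force: [1.6, -0.1, 1.5]
grip_width: 0.009
grip_force: 0.8
```

Call:
step_arm(
  commands=[
    {"travel": [0, 0, 0.001], "turn": [0, 0, 0]},
    {"travel": [0, 0, 0.002], "turn": [0, 0, 0]},
    {"travel": [0, 0, 0.003], "turn": [0, 0, 0]},
    {"travel": [0, 0, 0.003], "turn": [0, 0, 0]},
  ],
)

```text
time: 6.45
position: [0.5902, 0.1438, 0.0872]
tool_rot: [3.141, -0.035, 0.001]
ft_force: [-1.8, -1.3, 8.3]
grip_width: 0.006
grip_force: 4.1
```

The left bolt sank about 8 mm under 1–2 N and then bottomed out, so it is the loose one. Next is the middle bolt.

Call:
step_arm(
  commands=[
    {"travel": [0, 0, -0.035], "turn": [0, 0, 0]},
    {"travel": [0, 0.04, -0.035], "turn": [0, 0, 0]},
    {"travel": [0, 0.08, -0.035], "turn": [0, 0, 0]},
    {"travel": [0, 0.11, -0.035], "turn": [0, 0, 0]},
    {"travel": [0, 0.11, -0.035], "turn": [0, 0, 0]},
  ],
)

```text
time: 6.95
position: [0.5873, 0.027, 0.1202]
tool_rot: [3.138, -0.048, -0.002]
ft_force: [0.4, -0.6, -0.0]
grip_width: 0.008
grip_force: 0.0
```

Call:
step_arm(
  commands=[
    {"travel": [0, 0, 0.012], "turn": [0, 0, 0]},
    {"travel": [0, 0, 0.02], "turn": [0, 0, 0]},
    {"travel": [0, 0, 0.024], "turn": [0, 0, 0]},
    {"travel": [0, 0, 0.026], "turn": [0, 0, 0]},
    {"travel": [0, 0, 0.026], "turn": [0, 0, 0]},
  ],
)

```text
time: 7.45
position: [0.5869, 0.0354, 0.0949]
tool_rot: [-3.141, 0.031, 0.003]
ft_force: [-1.8, 0.4, 3.3]
grip_width: 0.007
grip_force: 1.3
```

Call:
step_arm(
  commands=[
    {"travel": [0, 0, 0.001], "turn": [0, 0, 0]},
    {"travel": [0, 0, 0.0015], "turn": [0, 0, 0]},
    {"travel": [0, 0, 0.0015], "turn": [0, 0, 0]},
  ],
)

```text
time: 7.75
position: [0.5878, 0.0349, 0.0943]
tool_rot: [-3.14, 0.033, -0.001]
ft_force: [-3.0, 1.5, 5.5]
grip_width: 0.005
grip_force: 2.8
```

The middle bolt is firm: 5.5 N for well under 1 mm. Now the right bolt.

Call:
step_arm(
  commands=[
    {"travel": [0, 0, -0.027], "turn": [0, 0, 0]},
    {"travel": [0, 0.04, -0.027], "turn": [0, 0, 0]},
    {"travel": [0, 0.08, -0.027], "turn": [0, 0, 0]},
    {"travel": [0, 0.11, -0.027], "turn": [0, 0, 0]},
    {"travel": [0, 0.11, -0.027], "turn": [0, 0, 0]},
  ],
)

```text
time: 8.25
position: [0.5851, -0.0839, 0.1203]
tool_rot: [3.137, -0.048, 0.001]
ft_force: [-0.1, 0.3, 0.1]
grip_width: 0.006
grip_force: 0.0
```

Call:
step_arm(
  commands=[
    {"travel": [0, 0, 0.012], "turn": [0, 0, 0]},
    {"travel": [0, 0, 0.02], "turn": [0, 0, 0]},
    {"travel": [0, 0, 0.024], "turn": [0, 0, 0]},
    {"travel": [0, 0, 0.0255], "turn": [0, 0, 0]},
    {"travel": [0, 0, 0.0255], "turn": [0, 0, 0]},
  ],
)

```text
time: 8.75
position: [0.5849, -0.0747, 0.095]
tool_rot: [-3.141, 0.032, 0.002]
ft_force: [-1.2, 1.3, 2.0]
grip_width: 0.002
grip_force: 1.1
```

Call:
step_arm(
  commands=[
    {"travel": [0, 0, 0.001], "turn": [0, 0, 0]},
    {"travel": [0, 0, 0.0015], "turn": [0, 0, 0]},
    {"travel": [0, 0, 0.0015], "turn": [0, 0, 0]},
  ],
)

```text
time: 9.05
position: [0.5856, -0.0753, 0.0943]
tool_rot: [-3.141, 0.034, -0.001]
ft_force: [-1.2, 2.7, 5.8]
grip_width: 0.005
grip_force: 2.8
```

The right bolt is firm too, so the left cap is the one to lift. I'll move above the left tab with the gripper half open.

Call:
step_arm(
  commands=[
    {"travel": [0, 0, -0.04], "turn": [0, 0, 0]},
    {"travel": [-0.005, -0.02, -0.07], "turn": [0, 0, 0]},
    {"travel": [-0.02, -0.065, -0.07], "turn": [0, 0, 0]},
    {"travel": [-0.035, -0.11, -0.07], "turn": [0, 0, 0]},
    {"travel": [-0.05, -0.155, -0.07], "turn": [0, 0, 0]},
  ],
  gripper=0.5,
)

```text
time: 9.55
position: [0.5387, 0.0807, 0.1639]
tool_rot: [3.141, -0.037, 0.004]
ft_force: [0.1, 0.6, 0.0]
grip_width: 0.376
grip_force: 0.0
```

Call:
step_arm(
  commands=[
    {"travel": [-0.01, -0.035, 0], "turn": [0, 0, 0]},
    {"travel": [-0.021, -0.065, 0], "turn": [0, 0, 0]},
    {"travel": [-0.021, -0.065, 0], "turn": [0, 0, 0]},
    {"travel": [-0.021, -0.065, 0], "turn": [0, 0, 0]},
  ],
)

```text
time: 9.95
position: [0.5193, 0.1455, 0.1636]
tool_rot: [3.141, -0.032, 0.002]
ft_force: [1.1, -0.8, 0.1]
grip_width: 0.497
grip_force: 0.0
```

```bash
python3 - <<'E'
from h import *
import cv2
s=ctrl.get_state();im=ctrl.get_image("wrist")
m=ctrl.camera_model("wrist");T=m["T_tool_cam"];R=Ro.from_rotvec(s["tool_rot"]).as_matrix()
o=s["position"]+R@T[:3,3]
im2=im[:,:,::-1].copy()
for w in[(.5195,.1457,.0805),(.590,.144,.081)]:
    c=np.linalg.inv(T)@np.r_[R.T@(np.array(w)-s["position"]),1];c=c[:3];th=np.arctan2(np.hypot(c[0],c[1]),c[2]);k=th*m["fx"]/np.hypot(c[0],c[1])
    u=(m["cx"]+c[0]*k,m["cy"]+c[1]*k);print(w,u);cv2.drawMarker(im2,tuple(int(round(v)) for v in u),(0,0,255),0,12,1)
print(s["position"],s["grip_width"]);cv2.imwrite("pics/w.png",im2)
E
```

```text
(0.5195, 0.1457, 0.0805) (np.float64(318.9829205535251), np.float64(251.96202879786765))
(0.59, 0.144, 0.081) (np.float64(319.46963200648304), np.float64(142.5723822080565))
[0.51931895 0.14546866 0.16355722] 0.49681921303586285
```

View pics/w.png

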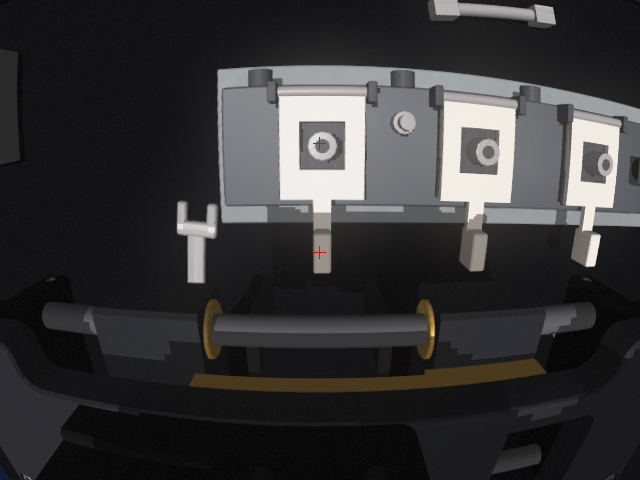

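The wrist view confirms the pose: the bolt is at (322,146) and the tab centre at about (322,251), within 2 mm of the predictions. I'll shift slightly, descend and grip.

Call:
step_arm(
  commands=[
    {"travel": [-0.002, 0.002, 0.025], "turn": [0, 0, 0]},
    {"travel": [-0.002, 0.002, 0.05], "turn": [0, 0, 0]},
    {"travel": [-0.002, 0.002, 0.075], "turn": [0, 0, 0]},
    {"travel": [-0.002, 0.002, 0.1], "turn": [0, 0, 0]},
    {"travel": [-0.002, 0.002, 0.1], "turn": [0, 0, 0]},
  ],
)

```text
time: 10.5
position: [0.515, 0.1404, 0.0601]
tool_rot: [3.139, -0.039, -0.01]
ft_force: [-1.2, 0.2, -0.4]
grip_width: 0.499
grip_force: 0.0
```

Call:
step_arm(
  commands=[
    {"travel": [0, 0, 0], "turn": [0, 0, 0]},
    {"travel": [0, 0, 0], "turn": [0, 0, 0]},
    {"travel": [0, 0, 0], "turn": [0, 0, 0]},
    {"travel": [0, 0, 0], "turn": [0, 0, 0]},
    {"travel": [0, 0, 0], "turn": [0, 0, 0]},
  ],
  gripper=0,
  force=12,
)

```text
time: 11.0
position: [0.5175, 0.1434, 0.0642]
tool_rot: [3.141, -0.034, 0.002]
ft_force: [1.2, -0.9, 0.1]
grip_width: 0.138
grip_force: 11.9
```

The tab is gripped at 12 mm. I'll lift it along the hinge arc, tilting the tool by half the cap angle.

Call:
step_arm(
  commands=[
    {"travel": [0.0005, 0, -0.009], "turn": [0, -2.5, 0]},
    {"travel": [0.002, 0, -0.018], "turn": [0, -5, 0]},
    {"travel": [0.004, 0, -0.027], "turn": [0, -7.5, 0]},
    {"travel": [0.007, 0, -0.036], "turn": [0, -10, 0]},
    {"travel": [0.0105, 0, -0.0445], "turn": [0, -12.5, 0]},
  ],
)

```text
time: 11.5
position: [0.5267, 0.1431, 0.1083]
tool_rot: [-3.12, 0.033, 0.347]
ft_force: [-0.8, 0.9, -1.8]
grip_width: 0.139
grip_force: 12.0
```

Call:
step_arm(
  commands=[
    {"travel": [0.0025, 0, -0.009], "turn": [0, -2.5, 0]},
    {"travel": [0.006, 0, -0.0175], "turn": [0, -5, 0]},
    {"travel": [0.01, 0, -0.0255], "turn": [0, -7.5, 0]},
    {"travel": [0.0145, 0, -0.0335], "turn": [0, -10, 0]},
    {"travel": [0.02, 0, -0.041], "turn": [0, -12.5, 0]},
  ],
)

```text
time: 12.0
position: [0.5546, 0.1426, 0.1443]
tool_rot: [-3.061, 0.032, 0.687]
ft_force: [-3.1, 0.2, 1.3]
grip_width: 0.137
grip_force: 12.0
```

Call:
step_arm(
  commands=[
    {"travel": [0, 0, 0], "turn": [0, 0, 0]},
    {"travel": [0, 0, 0], "turn": [0, 0, 0]},
    {"travel": [0, 0, 0], "turn": [0, 0, 0]},
  ],
)

```text
time: 12.3
position: [0.5551, 0.1426, 0.1442]
tool_rot: [-3.062, 0.033, 0.681]
ft_force: [-4.2, 0.5, 4.3]
grip_width: 0.142
grip_force: 12.0
```

```bash
python3 - <<'E'
from bench import ctrl
import cv2,numpy as np
b=ctrl.get_image("side")[120:320,240:420,::-1];a=ctrl.get_image("scene")[130:330,170:410,::-1]
cv2.imwrite("pics/d.png",cv2.resize(np.hstack([a,b]),None,fx=1.9,fy=1.9,interpolation=cv2.INTER_CUBIC))
s=ctrl.get_state();print(s["position"],s["ft_force"],s["grip_force"],s["grip_width"],s["qd"])
E
```

```text
[0.55506091 0.14263443 0.14415377] [-4.99354818 -0.87302956  4.83432542] 12.000148213701323 0.13453555601064052 [ 7.82853893e-04  6.29870510e-05  2.95793064e-04  1.14511975e-03
 -7.43650306e-04 -2.36750747e-03  1.35335372e-03]
```

View pics/d.png

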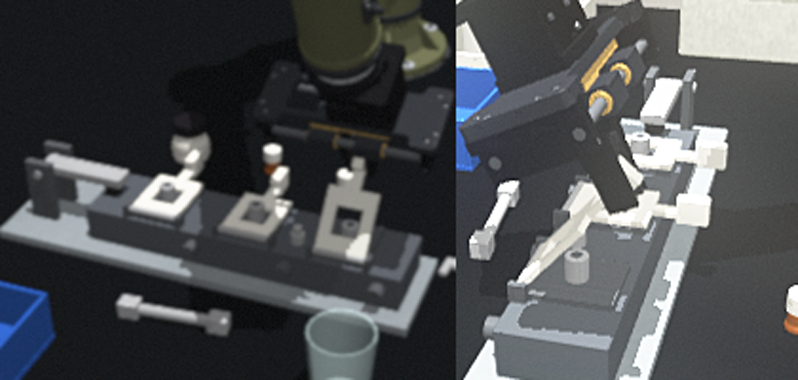

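The left cap is held open at about 50° (side panel: hinge near (520,285), gripped front near (615,185)). The other caps are shut and the clamp is down. I'll lift a few degrees more for margin and settle before handing in.

Call:
step_arm(
  commands=[
    {"travel": [0.002, 0, -0.004], "turn": [0, -1.5, 0]},
    {"travel": [0.0037, 0, -0.0083], "turn": [0, -3, 0]},
    {"travel": [0.0037, 0, -0.0083], "turn": [0, -3, 0]},
    {"travel": [0.0037, 0, -0.0083], "turn": [0, -3, 0]},
    {"travel": [0.0037, 0, -0.0083], "turn": [0, -3, 0]},
  ],
)

```text
time: 12.9
position: [0.5625, 0.1425, 0.1498]
tool_rot: [-3.043, 0.033, 0.758]
ft_force: [-4.5, 0.2, 2.5]
grip_width: 0.139
grip_force: 12.0
```

Call:
step_arm(
  commands=[
    {"travel": [0, 0, 0], "turn": [0, 0, 0]},
    {"travel": [0, 0, 0], "turn": [0, 0, 0]},
    {"travel": [0, 0, 0], "turn": [0, 0, 0]},
    {"travel": [0, 0, 0], "turn": [0, 0, 0]},
    {"travel": [0, 0, 0], "turn": [0, 0, 0]},
  ],
)

```text
time: 13.4
position: [0.5625, 0.1424, 0.1498]
tool_rot: [-3.043, 0.033, 0.759]
ft_force: [-4.2, -0.0, 4.2]
grip_width: 0.139
grip_force: 12.0
```

```bash
python3 -c "
from bench import ctrl
print(ctrl.close_job())"
```

```text
the job is handed in; nothing more can be done
None
```

I handed the job in at about 13.4 s: the clamp is down, the bolts were tapped left, middle, right, and the left bolt was the loose one. Its cap is held still by the tab at about 55°, estimated from how far the tool moved; the hand-in returned no verdict.

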